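Clamp a chocolate block for shaving

ROBOT

A 6-joint arm with a two-finger parallel gripper is mounted at the origin on a cart in front of the work surface, level with it; the furniture and walls round the work are solid. World frame = base frame: x ahead of the robot, y to its left, z up, the work surface at z = 0. Lengths are in m, angles in rad, forces in N, time in s.
With the tool pointing down it reaches from about 0.275 to 0.825 m from the base axis. Payload 4.9 kg.
Tool frame: the origin (TCP) lies at the very end of the fingers, on their centre line; the grasp point (between the pads) lies 19 mm behind it; z points along the fingers, y is the line along which they close (so a half turn about z gives the same grasp; the last joint's range is limited). The gripper opens to 85 mm and grips with 20 to 120 N. Pads are 22 mm wide; open, the fingers measure 114 mm over their backs; the gripper's body (76 mm by 85 mm) begins 54 mm behind the grasp point. The pads swing forward as they close: fully open they stand 13 mm farther back than shut.
Start: joints at [-1.363, 0.326, -0.193, 1.052, 0, 1.437], TCP at [0.184, -0.518, 0.231] pointing down, gripper open.
Joint ranges: [-2.65, 2.65], [-0.97, 1.79], [-1.3, 1.35], [-1.93, 2.1], [-1.47, 1.37], [-3.14, 3.14]. Speed limits (rad/s): [2.57, 2.57, 3.14, 3.14, 3.14, 3.14].

INTERFACE

Orientations are given as a rotation vector (axis times angle).
In Python, from bench import arm gives the robot as it stands. The module is installed in compiled form; this text tells all that it offers.
- The arm moves only by the shell command python3 -m creep 'ROWS' [OPENING] [FORCE]. ROWS is JSON, one flat list of numbers, 6 for each row, row after row: the shift along the tool's x, y, z in cm, then the turn, a rotation vector about the tool's x, y, z in degrees. A call has 1 to 12 rows; each row is the pose to reach, as a shift and turn from the pose commanded when the call began, along the tool's axes at that moment; what a row does not reach only later rows make up. A row lasts 1/8 s, in which the tool goes at most 62.5 mm and 10.7 degrees, less where a joint would pass 70% of its speed; a pose out of reach is approached as far as the arm can. A call with a gripper value outside its range is refused whole. OPENING is the opening, from 0 (shut) to 1 (fully open), set as the call begins (- or left out, the last holds). The fingers move at their own pace and stop on an object; FORCE is the grip in N (left out, the last holds). Time passes only in rows, so rows that repeat a pose let the fingers close. It gives the time, the measured TCP pose, the force, the opening and the grip force at its end, in the units of the state.
- arm.observe(): the state, without advancing time (a new reading comes with each control period).
- arm.capture(name): name is "side" or "top"; returns a dict with "pixels" (480x640x3 uint8, red, green, blue), "z_map" (480x640 float32, m along the optical axis (not along the pixel's ray), 0 where there is no reading), "fx", "fy", "cx", "cy" (pixels), "extrinsics" (4x4, takes a point from camera to world coordinates). Camera axes: x right, y down, z forward; pixel columns grow to the right and rows downward; lengths in m; the calibration is good to about 2 mm. A picture is of the moment at which its call begins.
- arm.close_job(): hands the job in; it is judged then, once.
The state is a dict: "time": time; "qpos": joint angles; "joint_vel": joint speeds; "joint_torque": joint torques, N m; "eef_pos": TCP position; "tool_rot": TCP orientation; "wrist_force": force on the tool from outside, world axes, zero at the start; "torque": the same for the moment, N m; "width": finger opening in m; "finger_force": force on a finger pad.
Only numpy, scipy, OpenCV 4.12 (cv2) and the standard library are available. Lean on these libraries where they do the work, as an engineer would, in place of code of your own. Each camera call takes 0.05 s, during which the arm holds its last target. There are 200 camera calls.

TASK

Take the dark chocolate block off the marble slab and lay it flat in the shaving clamp, between the guide rails and in front of the end stop; then let go of it and pump the clamp's trigger, stroke by stroke, until the orange pad drives the block up against the stop and grips it firmly, but not so hard that the chocolate cracks (60 N). The clamp slackens as soon as the trigger is let out, so finish while still holding the trigger squeezed and the block gripped, ready for a colleague to shave curls; leave the white block and the other things on the counter where they are.

Things in the scene. Friction and masses are not known exactly. Their poses are not given: they have to be found in the camera images.
- dark_block: dark brown chocolate block, 100 (its x) x 50 (its y) x 32 mm (z), 0.2 kg, flat sides, moulded squares on top. Origin: centre of its underside. It lies on a marble slab 122 x 180 x 12 mm beside the white block, roughly parallel, centres about 90 mm apart; either one may be on either side. A bag sealer with a raised arm stands close behind.
- white_block: cream-white chocolate block of the same size and origin; it stays where it is.
- clamp: shaving clamp, fixed: beech board 250 (x) x 110 (y) x 18 mm, origin at the centre of its underside, x pointing from handle to end stop. In its frame (mm): stop face at x = 112, 48 high; guide rails with inner faces at y = +-29, outer +-35, x = 0 to 112, tops at z = 24; blue ratchet head x = -124 to -68, 60 wide at the foot, up to z = 96; rod tail behind it to x = -205, below z = 50.
- seat (a point): centre of the underside of a block that lies in the channel against the stop: clamp frame x = 62, y = 0, z = 18 mm (the board's top). The block's long side goes along the clamp's x; the channel is 58 mm wide. A block laid somewhat short of the stop is pushed home by the pad.
- squeeze (a point): midway between the two faces to squeeze when the trigger is fully in: clamp frame x = -105.5, y = 0, z = 140 mm. Fixed upright blue handle behind it: x = -122 to -108, 24 wide, z = 72 to 170. Yellow trigger before it: 22 wide, top at z = 167, hinged on a cross pin at x = -92, z = 80. Handle's rear to trigger's front at z = 140: 52 mm with the trigger out, 34 mm fully squeezed.
- trigger_grip (a point): point on the front face of the trigger at the height to squeeze (z = 140 mm with the trigger out); it moves with the trigger, towards the handle. Squeeze along the clamp's x, from above, fingers before the trigger and behind the handle.
- trigger (a joint): trigger angle, rad: 0 fully out (a spring returns it), 0.31 fully squeezed. Each full stroke drives the rod about 8 mm (two teeth) forward by a pawl on 4 mm rack teeth; on the way out the rod stays, held only by a 5 N brake. Free strokes take 6 to 8 N at z = 140; beyond that the pad pushes with about 1.8 times the extra pull: 20 N holds the block with about 20 N, over about 40 N cracks it.
- rod (a joint): push rod travel in m: 0 is fully back, grows towards the stop, ends at 0.07; starts anywhere in 0 to 0.016.
- pad: orange pressure pad on the front of the rod, face 42 x 30 mm, upright, centred at z = 38 mm. Origin: centre of its front face, at x = -38 mm + rod travel in the clamp's frame while unloaded. It is backed by a spring: 4.5 N for each mm it is pressed in, solid after 8 mm (36 N).
- dough_scraper: steel dough scraper with beech handle, 116 x 124 x 24 mm, behind the work; stays.
- espresso_cup: green and white cup, 64 x 89 x 48 mm, front left; stays.
- egg_timer: red wind-up timer, 63 mm wide, 52 high, on the left; stays.
- curl_bowl: stoneware bowl of sweets, 106 mm wide, 68 high, right of the slab; stays.
- price_stand: small slate price card in an oak foot, 22 x 68 x 52 mm, behind the clamp; stays.

How it is judged:
By the outcome, as a careful person would: the job done as asked, in the order asked, and still so for the second after the job is handed in, while the arm keeps its last pose, push and grip.
It also fails if it takes over 64 s, if anything falls off the work surface, if the arm or the gripper's body presses on something with over 40 N, if the wrist force passes 120 N, or if a joint passes its speed limit or range.

## Working session

There is one attempt and no reset: what is moved stays moved. The work goes in short steps, Python scripts to look and compute and a shell command to move; the robot and the scene stay as the last step left them, time stands still between calls to the robot, and variables do not carry over. Pictures are saved under pics/ and viewed, at most 10 in all, crops included, and the job is handed in when it is done.

```bash
mkdir -p pics
cat > h.py <<'E'
import numpy as np, cv2
from bench import arm
from scipy.spatial.transform import Rotation as R
def cap(n):
    d=arm.capture(n); z=d["z_map"].astype(float); v,u=np.mgrid[:480,:640]
    P=np.stack([(u-d["cx"])/d["fx"]*z,(v-d["cy"])/d["fy"]*z,z],-1)
    E=np.array(d["extrinsics"]); W=P@E[:3,:3].T+E[:3,3]; W[z==0]=np.nan
    return d["pixels"],W,d
def save(n,im): cv2.imwrite("pics/"+n,im[...,::-1])
E
python3 - <<'E'
from h import *
for n in("top","side"):
    p,W,d=cap(n); save(n+"0.png",p); np.savez(n+"0.npz",p=p,W=W); print(n,np.round(d["extrinsics"],3).tolist(),d["fx"])
s=arm.observe(); print({k:np.round(v,3) for k,v in s.items()})
E
```

```text
top [[0.025, -0.997, 0.069, 0.432], [-1.0, -0.024, 0.012, -0.067], [-0.01, -0.069, -0.998, 1.714], [0.0, 0.0, 0.0, 1.0]] 554.7674487410246
side [[0.091, 0.67, -0.737, 1.48], [0.996, -0.053, 0.075, -0.119], [0.011, -0.741, -0.672, 0.936], [0.0, 0.0, 0.0, 1.0]] 464.18433442887437
{'time': np.float64(0.1), 'qpos': array([-1.363,  0.327, -0.193,  1.052, -0.   ,  1.437]), 'joint_vel': array([ 0.001, -0.001,  0.003,  0.001,  0.   ,  0.   ]), 'joint_torque': array([-1.0000e-03, -4.4425e+01,  2.6304e+01,  8.0000e-03, -0.0000e+00,
       -0.0000e+00]), 'eef_pos': array([ 0.184, -0.518,  0.231]), 'tool_rot': array([-3.094, -0.534,  0.   ]), 'wrist_force': array([ 0.2  , -0.283, -0.573]), 'torque': array([-0.004,  0.034,  0.027]), 'finger_force': np.float64(0.0), 'width': np.float64(0.085)}
```

View pics/top0.png

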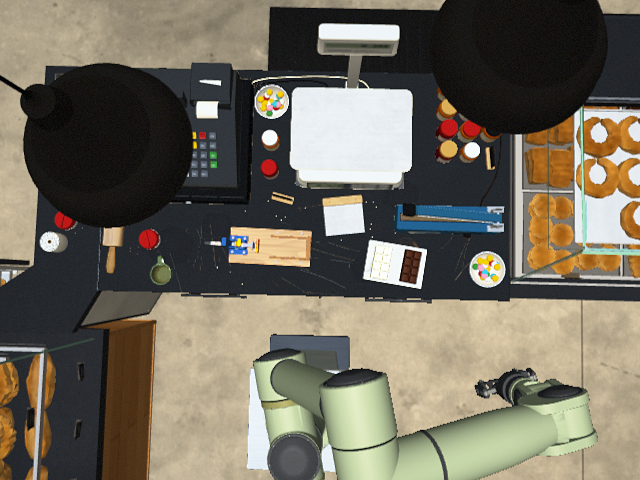

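View pics/side0.png

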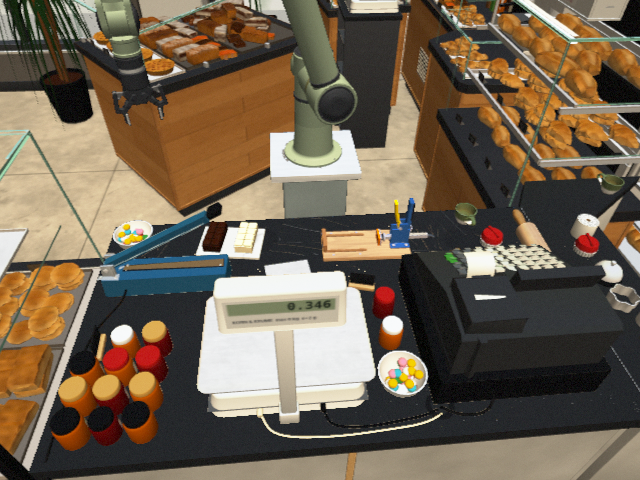

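The top view shows the dark block at about (411,266), to the right of the white one at (381,262). The clamp board is at about (270,247), with its head at (238,244) and the stop on the right, so clamp x points along world -y. The sealer is at (450,218), and the side view shows its arm raised. Next I'll measure these.

Run:
```python
from h import *
d=np.load("top0.npz");p,W=d["p"],d["W"];hsv=cv2.cvtColor(p,cv2.COLOR_RGB2HSV).astype(int)
Z=W[...,2]
def box(m,a):
    r0,r1,c0,c1=a; k=np.zeros(m.shape,bool);k[r0:r1,c0:c1]=1;k&=m
    n,l,s,_=cv2.connectedComponentsWithStats(k.astype('uint8'));i=1+s[1:,4].argmax();return l==i
def rep(n,k):
    q=W[k];q=q[~np.isnan(q[:,0])]
    r=cv2.minAreaRect((q[:,:2]*1000).astype('float32'));print(n,len(q),"c",np.round(r[0],1),"size",np.round(r[1],1),"ang",round(r[2],1),"z med",np.round(np.median(q[:,2])*1000,1),"mean",np.round(q.mean(0)*1000,1))
a=(235,295,355,435)
rep("dark>h",box((Z>.03)&(hsv[...,2]<140),a))
rep("white>h",box((Z>.03)&(hsv[...,2]>170),a))
rep("slab",box((Z>.006),a))
rep("sealer",box(Z>.03,(195,240,390,515)))
b=(222,272,200,320)
hue=hsv[...,0]
rep("board",box((Z>.008)&(hue<25)&(hsv[...,1]>40),b))
rep("board all",box((Z>.012)&(Z<.03),b))
rep("stop",box((Z>.04),(222,272,300,320)))
rep("blue",box((hue>100)&(hue<125)&(hsv[...,1]>120)&(Z>.03),b))
rep("rails/stop>22",box((Z>.021)&(Z<.06),(222,272,262,320)))
rep("yellow",box((hue>20)&(hue<33)&(hsv[...,1]>170),b))
print(np.round(Z[238:252:2,200:320:4]*1000).astype(object))
save("crop1.png",cv2.resize(p[215:290,200:320],None,fx=6.5,fy=6.5,interpolation=cv2.INTER_CUBIC))
# side: sealer arm, dark and white
d=np.load("side0.npz");p,W=d["p"],d["W"];Z=W[...,2];hsv=cv2.cvtColor(p,cv2.COLOR_RGB2HSV).astype(int);hue=hsv[...,0]
a=(215,265,195,265)
rep("s dark",box((abs(Z-.044)<.004)&(hsv[...,2]<140),(215,255,200,232)))
rep("s white",box((abs(Z-.044)<.004)&(hsv[...,2]>150),(215,262,230,265)))
rep("s sealer arm",box((Z>.06)&(W[...,0]<.75),(195,275,110,225)))
b=(190,270,310,430)
rep("s board z18",box((abs(Z-.018)<.012)&(hue<25)&(hsv[...,1]>60),b))
rep("s yellow",box((hue>20)&(hue<33)&(hsv[...,1]>170)&(Z>.08),b))
rep("s bluehandle",box((hue>100)&(hue<125)&(hsv[...,1]>120)&(Z>.1),b))
rep("s orange",box((hue>5)&(hue<18)&(hsv[...,1]>200),b))
```

```text
dark>h 526 c [ 472.8 -323.6] size [49.3 98.8] ang 79.3 z med 41.5 mean [ 472.5 -323.2   41.5]
white>h 545 c [ 482.4 -235.1] size [50.5 99.7] ang 79.7 z med 41.5 mean [ 482.4 -234.5   41.2]
slab 2202 c [ 478.6 -278.9] size [182.7 125.1] ang 80.8 z med 28.3 mean [ 477.8 -278.2   26.7]
sealer 2961 c [ 609.8 -432.6] size [326.4  94.3] ang 89.5 z med 66.7 mean [ 609.5 -424.   102.5]
board 2417 c [523.3 104.3] size [249.8 111.3] ang 88.3 z med 17.0 mean [521.5  89.   18.4]
board all 2193 c [522.6 104.2] size [248.9 110. ] ang 88.3 z med 17.6 mean [521.4 100.2  18.1]
stop 84 c [518.4 -13.6] size [11.1 69.7] ang 87.5 z med 45.7 mean [517.6 -13.7  45.9]
blue 109 c [525.2 212.3] size [26.6 32.4] ang 3.2 z med 135.9 mean [524.8 214.2 129.1]
rails/stop>22 138 c [517.7  -2.1] size [36.1 73.5] ang 88.8 z med 42.1 mean [517.9  -9.3  38.8]
yellow 32 c [525.1 185.2] size [24.7 19.8] ang 85.6 z med 162.2 mean [524.9 181.5 148. ]
[[-1.0 -2.0 6.0 4.0 -4.0 -2.0 157.0 -8.0 24.0 19.0 27.0 24.0 22.0 20.0
  19.0 21.0 17.0 17.0 11.0 13.0 25.0 13.0 16.0 22.0 20.0 22.0 13.0 39.0
  3.0 -0.0]
 [1.0 -2.0 1.0 -2.0 
[... 880 characters left out ...]
3.0 23.0 17.0 21.0 46.0 5.0
  0.0]]
s dark 311 c [ 475.8 -320.6] size [46.6 98.1] ang 79.6 z med 42.4 mean [ 478.2 -321.1   42.5]
s white 308 c [ 487.  -232.1] size [47.3 98.3] ang 81.7 z med 42.5 mean [ 487.6 -232.4   42.7]
s sealer arm 3225 c [ 618.  -415.6] size [300.7  75.4] ang 87.8 z med 71.1 mean [ 625.2 -410.4  116.8]
s board z18 1839 c [525.4 106.8] size [249.7 117.9] ang 88.9 z med 16.6 mean [539.   88.3  16.6]
s yellow 79 c [534.3 184.6] size [21.  18.8] ang 49.5 z med 130.3 mean [536.1 185.1 132.1]
s bluehandle 128 c [530.3 221.4] size [14.5 27.6] ang 86.3 z med 140.5 mean [536.3 219.6 138.7]
s orange 20 c [536.3 141.8] size [23.3  4.5] ang 5.0 z med 42.0 mean [540.8 141.6  42. ]
```

View pics/crop1.png

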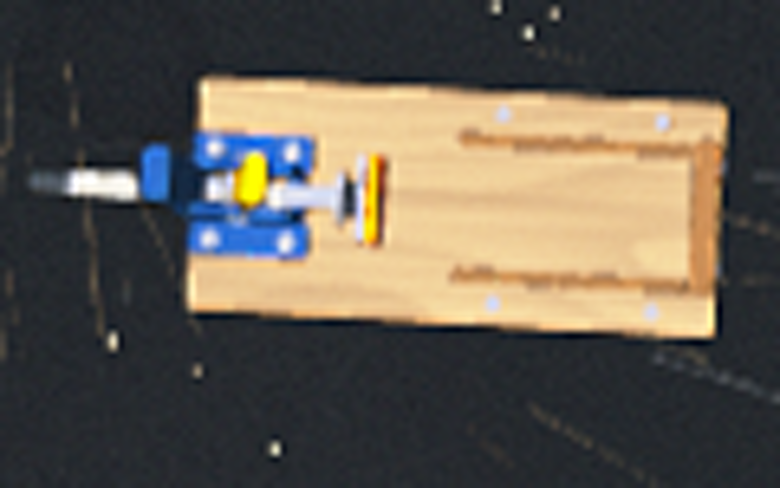

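The crop shows the pad front at about (383,200), which is clamp x ≈ -35, so the rod is near 2 mm. The trigger is at (250,180), the handle at (157,175) and the stop at (705,215). The two cameras agree within 3 mm, so I'll average them: dark block (474.3,-322), yaw -10.3°; clamp origin (524.5,105.5), x-axis yaw -91.6°.

```bash
cat >> h.py <<'E'
C=np.array([.5245,.1055]); YC=np.radians(-91.6)
def cl(x,y=0): return C+np.array([[np.cos(YC),-np.sin(YC)],[np.sin(YC),np.cos(YC)]])@[x,y]
def to(xy,z,yawy):  # tool-axis shift (cm) and turn (deg) to TCP pose, pointing down, tool y at yawy deg
    s=arm.observe(); A=R.from_rotvec(s["tool_rot"]); y=np.radians(yawy)
    Y=np.array([np.cos(y),np.sin(y),0]); Zt=np.array([0,0,-1.]); B=R.from_matrix(np.stack([np.cross(Y,Zt),Y,Zt],1))
    print("shift cm",np.round(A.inv().apply(np.r_[xy,z]-s["eef_pos"])*100,2),"turn",np.round((A.inv()*B).as_rotvec(degrees=True),1))
E
python3 - <<'E'
from h import *
for n in("top0","side0"):
    W=np.load(n+".npz")["W"].reshape(-1,3)
    for a,b in((-.42,-.36),(-.36,-.3),(-.3,-.24)):
        k=(W[:,0]>.54)&(W[:,0]<.68)&(W[:,1]>a)&(W[:,1]<b)&(W[:,2]>.05); q=W[k]
        if len(q): print(n,a,b,len(q),np.round(q.min(0),3),np.round(q.max(0),3))
print(cl(54),cl(-105.5e-3),cl(.054))
d=np.array([.4743,-.322])
to(d,.15,-100.3); to(d,.020,-100.3)
E
```

```text
top0 -0.42 -0.36 1256 [ 0.579 -0.42   0.051] [ 0.68  -0.36   0.968]
top0 -0.36 -0.3 1918 [ 0.579 -0.36   0.05 ] [ 0.68 -0.3   0.97]
top0 -0.3 -0.24 833 [ 0.58 -0.3   0.05] [ 0.68  -0.263  0.957]
side0 -0.42 -0.36 872 [ 0.584 -0.42   0.05 ] [ 0.662 -0.36   0.207]
side0 -0.36 -0.3 878 [ 0.582 -0.36   0.05 ] [ 0.663 -0.3    0.243]
side0 -0.3 -0.24 443 [ 0.582 -0.3    0.05 ] [ 0.661 -0.265  0.256]
[ -0.98326849 -53.87344621] [0.52744573 0.21095887] [0.52299223 0.05152105]
shift cm [33.89 -8.71  8.08] turn [-0.1  0.  29.9]
shift cm [33.88 -8.69 21.08] turn [-0.1  0.  29.9]
```

```bash
python3 -m creep '[33.9,-8.7,8,0,0,29.9,33.9,-8.7,8,0,0,29.9,33.9,-8.7,8,0,0,29.9,33.9,-8.7,8,0,0,29.9,33.9,-8.7,8,0,0,29.9,33.9,-8.7,8,0,0,29.9,33.9,-8.7,8,0,0,29.9,33.9,-8.7,8,0,0,29.9,33.9,-8.7,8,0,0,29.9]' 0.85 30
python3 - <<'E'
from h import *
p,W,d=cap("side"); save("side1.png",p[170:290,130:330].repeat(3,0).repeat(3,1)); to([.4743,-.322],.020,-100.3)
E
```

```text
time: 1.23
eef_pos: [0.4737, -0.3236, 0.1516]
tool_rot: [3.128, -0.285, 0.0]
wrist_force: [-0.1, 0.3, 1.0]
width: 0.0726
finger_force: 0.0
shift cm [ 0.03 -0.19 13.16] turn [ 0.  -0.  -0.1]
```

View pics/side1.png

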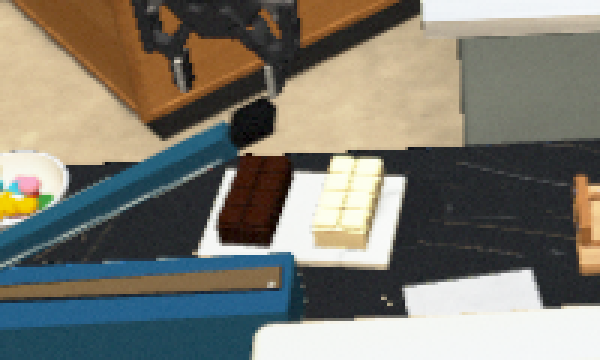

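The gripper hovers open above the dark block, with its fingertips at crop pixels (183,90) and (272,92), and it clears the sealer arm's knob at (253,120). I'll descend and grip.

```bash
python3 -m creep '[0,-0.1,5,0,0,0,0,-0.1,9,0,0,0,0,-0.1,11.5,0,0,0,0,-0.1,12.5,0,0,0,0,-0.1,13.1,0,0,0,0,-0.1,13.1,0,0,0]' && python3 -m creep '[0,0,0,0,0,0,0,0,0,0,0,0,0,0,0,0,0,0,0,0,0,0,0,0,0,0,0,0,0,0,0,0,0,0,0,0]' 0.4 30
```

```text
time: 2.02
eef_pos: [0.475, -0.3222, 0.0209]
tool_rot: [3.128, -0.283, 0.001]
wrist_force: [0.3, -0.1, -0.7]
width: 0.0724
finger_force: 0.0
time: 2.78
eef_pos: [0.4755, -0.3222, 0.0214]
tool_rot: [3.128, -0.282, 0.002]
wrist_force: [-1.1, -0.5, 5.5]
width: 0.0493
finger_force: 32.9
```

```bash
python3 -m creep '[0,0,-1,0,0,0,0,0,-3,0,0,0,0,0,-6,0,0,0,0,0,-10,0,0,0,0,0,-12,0,0,0,0,0,-12,0,0,0]'
python3 - <<'E'
from h import *
to(cl(.054),.141,-1.6); to(cl(.054),.029,-1.6)
E
```

```text
time: 3.52
eef_pos: [0.4756, -0.3223, 0.142]
tool_rot: [3.127, -0.282, 0.004]
wrist_force: [-0.1, -0.5, -3.6]
width: 0.0488
finger_force: 32.0
shift cm [-2.030e+00 -3.763e+01  3.000e-02] turn [  0.2  -0.  -98.7]
shift cm [ -2.06 -37.65  11.23] turn [  0.2  -0.  -98.7]
```

```bash
python3 -m creep '[-2,-37.6,0,0,0,-98.7,-2,-37.6,0,0,0,-98.7,-2,-37.6,0,0,0,-98.7,-2,-37.6,0,0,0,-98.7,-2,-37.6,0,0,0,-98.7,-2,-37.6,0,0,0,-98.7,-2,-37.6,0,0,0,-98.7,-2,-37.6,0,0,0,-98.7,-2,-37.6,0,0,0,-98.7,-2,-37.6,0,0,0,-98.7,-2,-37.6,0,0,0,-98.7,-2,-37.6,0,0,0,-98.7]'
python3 - <<'E'
from h import *
to(cl(.054),.029,-1.6)
p,W,d=cap("side"); save("side2.png",p[150:290,280:450].repeat(4,0).repeat(4,1))
h=cv2.cvtColor(p,cv2.COLOR_RGB2HSV).astype(int)
k=(h[...,2]<120)&(h[...,0]<15)&(h[...,1]>80)&(W[...,2]>.1)&(W[...,2]<.19)&(abs(W[...,1]-.05)<.07)&(abs(W[...,0]-.52)<.06)
q=W[k];print(len(q),q.min(0).round(3),q.max(0).round(3))
r=cv2.minAreaRect((q[:,:2]*1000).astype('float32'));print(r)
E
```

```text
time: 5.03
eef_pos: [0.5222, 0.0518, 0.14]
tool_rot: [-2.254, -2.188, 0.001]
wrist_force: [0.9, -0.0, -1.9]
width: 0.0492
finger_force: 32.4
shift cm [-0.03  0.09 11.1 ] turn [-0.  -0.  -0.1]
507 [ 0.499 -0.001  0.13 ] [0.559 0.098 0.187]
((529.9197998046875, 47.64535140991211), (98.2681655883789, 59.79016876220703), 86.68759155273438)
```

View pics/side2.png

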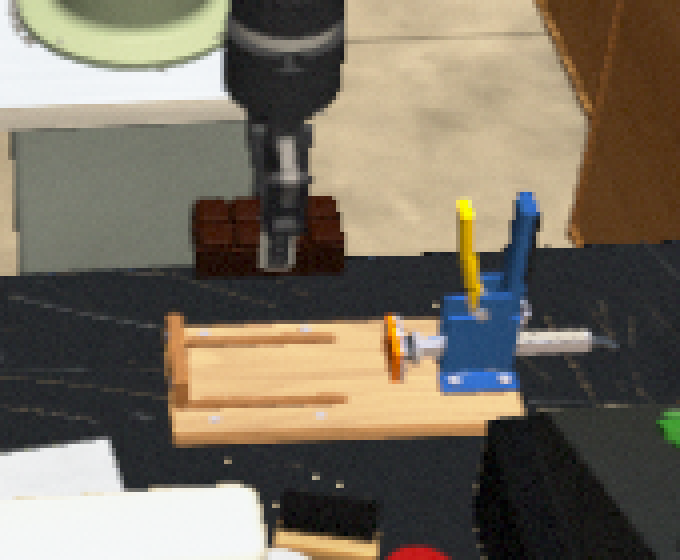

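The block hangs squarely over the channel, spanning crop x 195-343, between the stop at x=175 and the pad at x=395. Its centre reads about 4 mm closer to the stop than planned, so I'll shift it back 3 mm, go down to just above the rails and check the lateral fit.

```bash
python3 -m creep '[0.3,0.1,5,0,0,0,0.3,0.1,8,0,0,0,0.3,0.1,9.6,0,0,0,0.3,0.1,10.2,0,0,0,0.3,0.1,10.2,0,0,0]'
python3 - <<'E'
from h import *
to(cl(.051),.0275,-1.6)
p,W,d=cap("side"); a=cv2.resize(p[205:270,310:430],None,fx=6,fy=6,interpolation=cv2.INTER_CUBIC)
p,W,d=cap("top"); b=cv2.resize(p[222:272,250:320],None,fx=3.6,fy=3.6,interpolation=cv2.INTER_CUBIC)
o=np.zeros((a.shape[0]+b.shape[0],720,3),'uint8');o[:a.shape[0]]=a;o[a.shape[0]:,:b.shape[1]]=b;save("s3.png",o)
E
```

```text
time: 5.7
eef_pos: [0.5241, 0.0548, 0.0388]
tool_rot: [2.252, 2.189, 0.001]
wrist_force: [0.5, -0.2, -1.8]
width: 0.0493
finger_force: 32.4
shift cm [-0.03 -0.1   1.13] turn [ 0. -0. -0.]
```

View pics/s3.png

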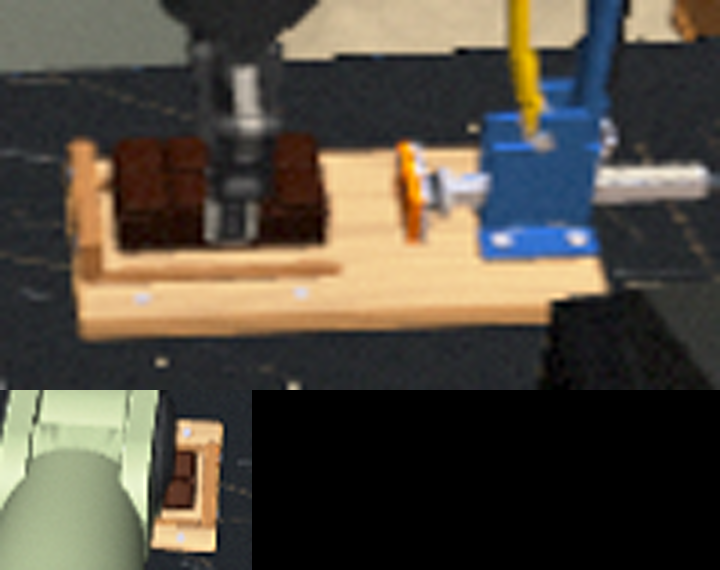

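Side panel: the block sits just above the channel, with a gap of about 10 mm to the stop, and is clear of the pad at (410,190). Top panel: the block end (y 453-508) is centred between the rails. I'll go down.

```bash
python3 -m creep '[0,0,0.4,0,0,0,0,0,0.7,0,0,0,0,0,0.9,0,0,0,0,0,1.0,0,0,0,0,0,1.0,0,0,0]'
python3 - <<'E'
from h import *
to(cl(.051),.0275,-1.6);print(arm.observe()["wrist_force"],arm.observe()["torque"])
E
```

```text
time: 6.42
eef_pos: [0.5234, 0.0549, 0.0282]
tool_rot: [-2.252, -2.19, 0.0]
wrist_force: [-0.3, 0.3, -2.5]
width: 0.0493
finger_force: 32.4
shift cm [-0.04 -0.04  0.07] turn [-0. -0. -0.]
[-0.25845793  0.28406196 -2.51931219] [-0.06297349 -0.01936929  0.01558603]
```

```bash
python3 -m creep '[0,0,0.1,0,0,0,0,0,0.1,0,0,0]' && python3 -m creep '[0,0,0,0,0,0,0,0,0,0,0,0,0,0,0,0,0,0,0,0,0,0,0,0]' 0.8 && python3 -m creep '[0,0,-2,0,0,0,0,0,-6,0,0,0,0,0,-12,0,0,0,0,0,-17,0,0,0,0,0,-20,0,0,0,0,0,-20,0,0,0]' 1.0
python3 - <<'E'
from h import *
p,W,d=cap("side"); a=cv2.resize(p[190:270,310:430],None,fx=6,fy=6,interpolation=cv2.INTER_CUBIC);save("s4.png",a)
for z in(.22,.118): to(cl(-.1055),z,88.4)
E
```

```text
time: 6.68
eef_pos: [0.5237, 0.0548, 0.0274]
tool_rot: [2.252, 2.19, 0.0]
wrist_force: [-0.6, -0.0, -0.9]
width: 0.0495
finger_force: 32.5
time: 7.18
eef_pos: [0.5236, 0.0549, 0.0273]
tool_rot: [2.253, 2.19, 0.0]
wrist_force: [-0.8, -0.2, -0.1]
width: 0.0686
finger_force: 0.0
time: 7.92
eef_pos: [0.5253, 0.0548, 0.23]
tool_rot: [2.25, 2.187, 0.006]
wrist_force: [0.5, 0.2, -0.9]
width: 0.0851
finger_force: 0.0
shift cm [15.62 -0.11  0.81] turn [  0.1   0.1 -90. ]
shift cm [15.62 -0.13 11.01] turn [  0.1   0.1 -90. ]
```

View pics/s4.png

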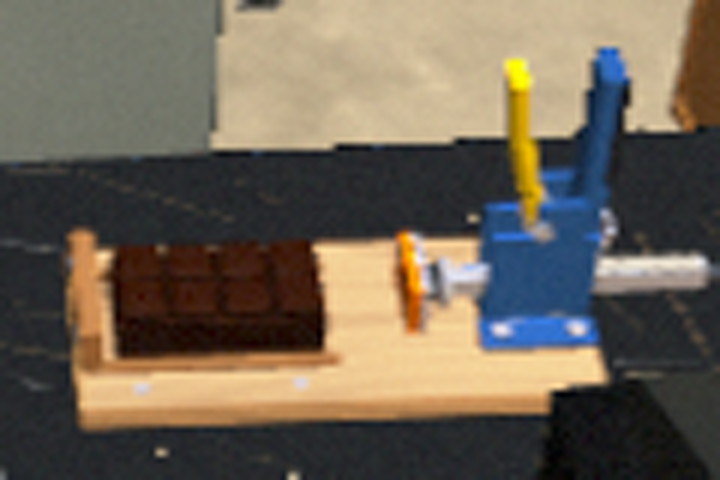

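The block lies flat between the rails (crop 115-325, 240-355), about 8-10 mm short of the stop. The pad is at (412,285). On to the trigger.

```bash
python3 -m creep '[15.6,-0.1,0,0,0,-90,15.6,-0.1,0,0,0,-90,15.6,-0.1,0,0,0,-90,15.6,-0.1,0,0,0,-90,15.6,-0.1,0,0,0,-90,15.6,-0.1,0,0,0,-90,15.6,-0.1,0,0,0,-90,15.6,-0.1,0,0,0,-90,15.6,-0.1,0,0,0,-90,15.6,-0.1,0,0,0,-90,15.6,-0.1,0,0,0,-90]' 1.0 20
python3 - <<'E'
from h import *
to(cl(-.1055),.118,88.4); to(cl(-.1045),.118,88.4)
E
```

```text
time: 9.35
eef_pos: [0.5264, 0.2107, 0.2262]
tool_rot: [-0.046, -3.139, 0.001]
wrist_force: [0.5, -0.5, -0.7]
width: 0.0855
finger_force: 0.0
shift cm [-0.13  0.04 10.82] turn [-0.  -0.1 -0.1]
shift cm [-0.13 -0.06 10.82] turn [-0.  -0.1 -0.1]
```

```bash
python3 -m creep '[-0.1,-0.7,2,0,0,0,-0.1,-0.7,6,0,0,0,-0.1,-0.7,9,0,0,0,-0.1,-0.7,10.5,0,0,0,-0.1,-0.7,10.8,0,0,0,-0.1,-0.7,10.8,0,0,0]' && python3 -m creep '[0,0.7,0,0,0,0,0,0.7,0,0,0,0]'
python3 -m creep '[0,0,0,0,0,0,0,0,0,0,0,0,0,0,0,0,0,0]' 0.7 20
python3 - <<'E'
from h import *
s=arm.observe();print(s["wrist_force"],s["width"],s["finger_force"])
p,W,d=cap("side"); a=cv2.resize(p[160:270,310:440],None,fx=5,fy=5,interpolation=cv2.INTER_CUBIC);save("s5.png",a)
E
```

```text
time: 10.1
eef_pos: [0.5284, 0.204, 0.1201]
tool_rot: [0.045, 3.14, 0.001]
wrist_force: [-0.6, 0.0, -0.1]
width: 0.0854
finger_force: 0.0
time: 10.35
eef_pos: [0.5286, 0.2116, 0.1202]
tool_rot: [0.043, 3.14, 0.001]
wrist_force: [0.4, -0.6, 0.8]
width: 0.0855
finger_force: 0.0
time: 10.72
eef_pos: [0.5281, 0.2102, 0.1195]
tool_rot: [0.045, 3.141, -0.002]
wrist_force: [-0.1, -2.9, 1.4]
width: 0.0591
finger_force: 1.4
[-0.13352886 -2.86378814  1.44448373] 0.059073466269325484 1.3848338287789375
```

View pics/s5.png

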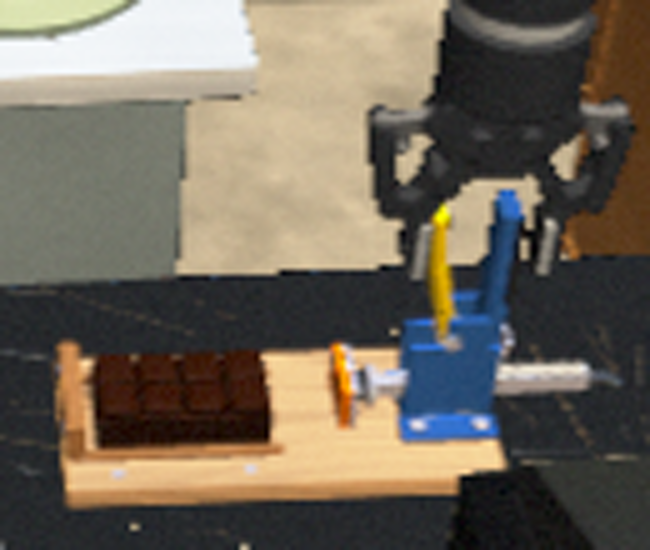

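The trigger (440,215-320) and handle (505,200-310) stand between the pads (tips at about (420,275) and (545,272)). The trigger finger is already touching. First stroke.

```bash
python3 -m creep '[0,0,0,0,0,0,0,0,0,0,0,0,0,0,0,0,0,0,0,0,0,0,0,0]' 0.3 20; python3 -m creep '[0,0,0,0,0,0,0,0,0,0,0,0]'
cat > pad.py <<'E'
from h import *
p,W,d=cap("side");h=cv2.cvtColor(p,cv2.COLOR_RGB2HSV).astype(int)
k=(h[...,0]>5)&(h[...,0]<18)&(h[...,1]>200)&(abs(W[...,0]-.53)<.04)&(W[...,2]>.025)&(W[...,2]<.07)
y=W[...,1][k];print("pad y",len(y),np.round(np.median(y),4),"clamp x",np.round(.107-np.median(y),4))
k=(h[...,2]<120)&(h[...,0]<15)&(h[...,1]>80)&(abs(W[...,2]-.049)<.006)&(abs(W[...,0]-.525)<.035)&(abs(W[...,1]-.05)<.08)
y=W[...,1][k];print("block clamp x",len(y),(.107-np.percentile(y,[99,1])).round(4))
E
python3 pad.py
```

```text
time: 11.28
eef_pos: [0.5283, 0.2135, 0.1204]
tool_rot: [0.042, 3.14, 0.009]
wrist_force: [-1.6, 5.9, 6.0]
width: 0.0339
finger_force: 21.5
time: 11.52
eef_pos: [0.5284, 0.2135, 0.1204]
tool_rot: [0.042, 3.14, 0.009]
wrist_force: [-1.6, 5.4, 6.4]
width: 0.0338
finger_force: 21.5
pad y 283 0.0536 clamp x 0.0534
block clamp x 413 [0.0099 0.1042]
```

```bash
sed -i 's/^y=W\[...,1\]\[k\];print("pad/k\&=W[...,1]>.094\n&/' pad.py
python3 -m creep '[0,0.2,0,0,0,0,0,0.2,0,0,0,0,0,0.2,0,0,0,0,0,0.2,0,0,0,0,0,0.2,0,0,0,0]' 0.95; python3 -m creep '[0,0,0,0,0,0,0,0,0,0,0,0,0,0,0,0,0,0,0,0,0,0,0,0,0,0,0,0,0,0,0,0,0,0,0,0]' 0.3 20; python3 pad.py
```

```text
time: 12.2
eef_pos: [0.5281, 0.213, 0.1194]
tool_rot: [0.044, 3.141, 0.001]
wrist_force: [0.4, 0.1, -0.8]
width: 0.081
finger_force: 0.0
time: 12.95
eef_pos: [0.5286, 0.2135, 0.1204]
tool_rot: [0.043, 3.14, 0.002]
wrist_force: [-2.1, 2.4, 6.1]
width: 0.0333
finger_force: 23.0
pad y 34 0.1233 clamp x -0.0163
block clamp x 408 [0.0084 0.1043]
```

```bash
for i in 1 2; do python3 -m creep '[0,0,0,0,0,0,0,0,0,0,0,0,0,0,0,0,0,0,0,0,0,0,0,0,0,0,0,0,0,0]' 0.95 |grep width; python3 -m creep '[0,0,0,0,0,0,0,0,0,0,0,0,0,0,0,0,0,0,0,0,0,0,0,0,0,0,0,0,0,0,0,0,0,0,0,0]' 0.3 20; python3 pad.py; done
```

```text
width: 0.0812
time: 14.38
eef_pos: [0.5286, 0.2135, 0.1204]
tool_rot: [0.043, 3.14, 0.002]
wrist_force: [-1.4, 2.0, 5.2]
width: 0.0337
finger_force: 23.0
pad y 33 0.1153 clamp x -0.0083
block clamp x 409 [0.0085 0.1041]
width: 0.0815
time: 15.8
eef_pos: [0.5286, 0.2135, 0.1204]
tool_rot: [0.043, 3.14, 0.002]
wrist_force: [-1.0, 2.1, 6.1]
width: 0.0339
finger_force: 23.0
pad y 34 0.1068 clamp x 0.0002
block clamp x 399 [0.0079 0.1037]
```

```bash
for i in 1; do python3 -m creep '[0,0,0,0,0,0,0,0,0,0,0,0,0,0,0,0,0,0,0,0,0,0,0,0,0,0,0,0,0,0]' 0.95 |grep width; python3 -m creep '[0,0,0,0,0,0,0,0,0,0,0,0,0,0,0,0,0,0,0,0,0,0,0,0,0,0,0,0,0,0,0,0,0,0,0,0]' 0.3 20; python3 pad.py; done
python3 -m creep '[0,0,0,0,0,0,0,0,0,0,0,0,0,0,0,0,0,0,0,0,0,0,0,0,0,0,0,0,0,0]' 0.95 |grep width; python3 -m creep '[0,0,0,0,0,0,0,0,0,0,0,0,0,0,0,0,0,0,0,0,0,0,0,0,0,0,0,0,0,0,0,0,0,0,0,0]' 0.3 20; python3 pad.py
```

```text
width: 0.0808
time: 17.23
eef_pos: [0.5286, 0.2135, 0.1204]
tool_rot: [0.043, 3.14, 0.002]
wrist_force: [-1.1, 1.1, 7.2]
width: 0.0339
finger_force: 22.5
pad y 35 0.0996 clamp x 0.0074
block clamp x 411 [0.0081 0.1054]
width: 0.081
time: 18.65
eef_pos: [0.5286, 0.2134, 0.1205]
tool_rot: [0.043, 3.139, 0.001]
wrist_force: [-1.3, 1.1, 5.8]
width: 0.0341
finger_force: 19.2
pad y 24 0.096 clamp x 0.011
block clamp x 398 [0.0149 0.1095]
```

```bash
python3 -m creep '[0,0,0,0,0,0,0,0,0,0,0,0,0,0,0,0,0,0,0,0,0,0,0,0,0,0,0,0,0,0]' 0.95 |grep width; python3 -m creep '[0,0,0,0,0,0,0,0,0,0,0,0,0,0,0,0,0,0,0,0,0,0,0,0,0,0,0,0,0,0,0,0,0,0,0,0]' 0.3 20; python3 pad.py
```

```text
width: 0.0813
time: 20.08
eef_pos: [0.5285, 0.2111, 0.1202]
tool_rot: [0.045, 3.14, -0.006]
wrist_force: [-1.5, -5.5, 7.9]
width: 0.0387
finger_force: 19.2
pad y 26 0.0958 clamp x 0.0112
block clamp x 411 [0.0137 0.1095]
```

The trigger now stalls mid-stroke at 38.7 mm, so the pad is gripping the block. I'll balance the squeeze and firm it up a little.

```bash
python3 -m creep '[0,-0.1,0,0,0,0,0,-0.2,0,0,0,0,0,-0.2,0,0,0,0,0,-0.2,0,0,0,0]' - 24; python3 -m creep '[0,0,0,0,0,0,0,0,0,0,0,0,0,0,0,0,0,0,0,0,0,0,0,0]'; python3 pad.py
python3 - <<'E'
from h import *
s=arm.observe();print(s["wrist_force"],s["torque"])
p,W,d=cap("side"); a=cv2.resize(p[160:270,310:440],None,fx=5,fy=5,interpolation=cv2.INTER_CUBIC);save("s6.png",a)
E
```

```text
time: 20.62
eef_pos: [0.5285, 0.2116, 0.1202]
tool_rot: [0.043, 3.14, 0.002]
wrist_force: [-0.4, 2.6, 6.3]
width: 0.0376
finger_force: 24.7
time: 21.12
eef_pos: [0.5285, 0.2116, 0.1202]
tool_rot: [0.043, 3.14, 0.002]
wrist_force: [-0.7, 2.9, 7.2]
width: 0.0377
finger_force: 24.7
pad y 27 0.0955 clamp x 0.0115
block clamp x 400 [0.0139 0.1095]
[-1.15216269  3.34115467  6.866878  ] [-0.35907261  0.17972415 -0.04161779]
```

View pics/s6.png

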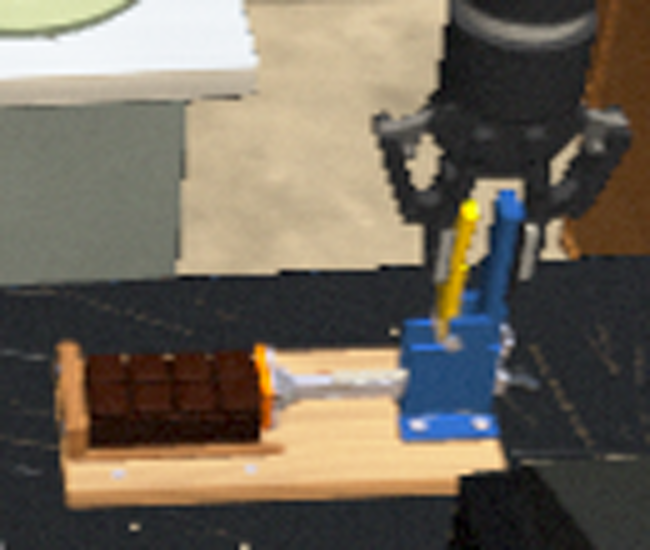

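The block (85-262, 350-440) is tight against the stop at x=75, with the pad on its rear face at x=265 and the trigger held in. It is steady at about 25 N of squeeze, so I'll hand in.

```bash
python3 -c "
from bench import arm
print(arm.close_job())"
```

```text
the job is handed in; nothing more can be done
None
```

The job is handed in: the dark block lies flat in the clamp against the stop, gripped at an estimated 30 N (limit 60 N) with the trigger still held squeezed; the white block and other things were not touched.

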